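# Load the tube spinner's sleeves by length and start it

### The job

Get the tube spinner ready: every long blue sleeve belongs on a tall spindle (purple-striped head) and every short one on a short spindle (red-striped head), one to a spindle and pushed fully home on the housing; the two sleeves already fitted are on each other's heads, so move them over too, and fit all those standing on the bench. When all sleeves are home, and only then, push the green-tipped switch right over to on. Leave the other things on the bench where they are.

Things in the scene. Friction and masses are not known exactly. Their poses are not given: they have to be found in the camera images.
- tall_head: fixed spinner head for the long sleeves: white housing 90 (x) x 230 (y) x 30 mm high with purple stripes, origin at the centre of its underside. Three upright steel spindles in a row along its own y, 80 mm apart, 25 mm in diameter, 70 mm tall (tops 100 mm above the bench), the last 12 mm tapering to 12 mm across. In the left or right half, turned by up to 0.2 rad
- tall_head_seat0 (a point): foot of a spindle of the tall head, on its axis at the housing's top (30 mm above the bench): a sleeve is fully home when the centre of its underside is here
- tall_head_seat1 (a point): foot of a spindle of the tall head, on its axis at the housing's top (30 mm above the bench): a sleeve is fully home when the centre of its underside is here
- tall_head_seat2 (a point): foot of a spindle of the tall head, on its axis at the housing's top (30 mm above the bench): a sleeve is fully home when the centre of its underside is here
- short_head: fixed spinner head for the short sleeves: white housing 90 (x) x 230 (y) x 30 mm high with red stripes, origin at the centre of its underside. Three upright steel spindles in a row along its own y, 80 mm apart, 25 mm in diameter, 45 mm tall (tops 75 mm above the bench), the last 12 mm tapering to 12 mm across. In the left or right half, turned by up to 0.2 rad
- short_head_seat0 (a point): foot of a spindle of the short head, on its axis at the housing's top (30 mm above the bench): a sleeve is fully home when the centre of its underside is here
- short_head_seat1 (a point): foot of a spindle of the short head, on its axis at the housing's top (30 mm above the bench): a sleeve is fully home when the centre of its underside is here
- short_head_seat2 (a point): foot of a spindle of the short head, on its axis at the housing's top (30 mm above the bench): a sleeve is fully home when the centre of its underside is here
- long1: loose long adapter sleeve, 85 mm long, about 200 g: plain blue plastic tube, outside 44 mm, on a dark steel foot flange 66 mm across and 10 mm thick; a 28 mm bore runs right through. Origin at the centre of its underside, z along its axis, upwards at the start; starts pushed onto a spindle of the SHORT head, where it does not belong
- long2: loose long adapter sleeve, 85 mm long, about 200 g: plain blue plastic tube, outside 44 mm, on a dark steel foot flange 66 mm across and 10 mm thick; a 28 mm bore runs right through. Origin at the centre of its underside, z along its axis, upwards at the start; starts standing on the bench; may be absent (None)
- long3: loose long adapter sleeve, 85 mm long, about 200 g: plain blue plastic tube, outside 44 mm, on a dark steel foot flange 66 mm across and 10 mm thick; a 28 mm bore runs right through. Origin at the centre of its underside, z along its axis, upwards at the start; starts standing on the bench; may be absent (None)
- short1: loose short adapter sleeve, 60 mm long, about 160 g: plain blue plastic tube, outside 44 mm, on a dark steel foot flange 66 mm across and 10 mm thick; a 28 mm bore runs right through. Origin at the centre of its underside, z along its axis, upwards at the start; starts pushed onto a spindle of the TALL head, where it does not belong
- short2: loose short adapter sleeve, 60 mm long, about 160 g: plain blue plastic tube, outside 44 mm, on a dark steel foot flange 66 mm across and 10 mm thick; a 28 mm bore runs right through. Origin at the centre of its underside, z along its axis, upwards at the start; starts standing on the bench; may be absent (None)
- short3: loose short adapter sleeve, 60 mm long, about 160 g: plain blue plastic tube, outside 44 mm, on a dark steel foot flange 66 mm across and 10 mm thick; a 28 mm bore runs right through. Origin at the centre of its underside, z along its axis, upwards at the start; starts standing on the bench; may be absent (None)
- switch (a joint): toggle lever that starts the spinner: 0 = off (leaning back towards the robot), 1.0 rad = fully on (leaning away from the robot); light (under 1.5 N at its ball) and stays where it is left
- switch_base: fixed grey block of the toggle lever, 70 x 50 x 25 mm, origin at the centre of its underside; the lever swings about its y axis 22 mm above the bench, its tip going towards the block's own +x when switched on
- switch_tip (a point): centre of the green ball (26 mm across) at the lever's end, 80 mm from the lever's axis, so 92 mm above the bench at off and at on and 102 mm midway
- pot1: loose bystander, leave alone: yellow specimen pot with blue lid, 54 mm across, 71 mm tall, between the heads; origin at the centre of its underside
- pot2: loose bystander, leave alone: yellow specimen pot with blue lid, 54 mm across, 71 mm tall; origin at the centre of its underside
- pillbox: loose bystander, leave alone: open blue pill box, 55 x 100 mm, 64 mm tall at its raised lid; origin at the centre of its underside
Things that resemble listed ones, but are neither listed nor needed, are in the scene too. Leave any pink look-alike of the short3 alone.

How it is judged:
By the outcome, as a careful person would: the job done as asked, in the order asked, and still so for the second after the job is handed in, with the robot touching nothing.
Of long2, long3, short2, short3 only 3 to 4 are there at a start; the rules pass over those that are not, and their reading is None.
At some moment in a run one of long2, long3, short2, short3 may be knocked a few centimetres aside while the robot is not near it.
It also fails if it takes over 210 s, if anything falls off the work surface, if the arm or the gripper's body presses on something with over 40 N, if the wrist force passes 120 N, or if a joint passes its speed limit or range.

### The arm

A 7-joint arm with a two-finger parallel gripper is mounted at the origin on the work surface. World frame = base frame: x ahead of the robot, y to its left, z up, the work surface at z = 0. Lengths are in m, angles in rad, forces in N, time in s.
With the tool pointing down it reaches from about 0.4 to 0.85 m from the base axis. Payload 10.4 kg.
Tool frame: the origin (TCP) lies at the very end of the fingers, on their centre line; the grasp point (between the pads) lies 19 mm behind it; z points along the fingers, y is the line along which they close (so a half turn about z gives the same grasp; the last joint's range is limited). The gripper opens to 85 mm and grips with 20 to 120 N. Pads are 22 mm wide; open, the fingers measure 114 mm over their backs; the gripper's body (76 mm by 85 mm) begins 54 mm behind the grasp point. The pads swing forward as they close: fully open they stand 13 mm farther back than shut.
Start: joints at [1.101, 0.332, -0.065, 1.46, 0.022, 1.35, -0.088], TCP at [0.27, -0.564, 0.231] pointing down, gripper open.
Joint ranges: [-2.6, 2.6], [-0.5, 2.12], [-1.47, 1.34], [0.16, 2.42], [-1.27, 4.41], [0.06, 2.06], [-2.6, 2.6]. Speed limits (rad/s): [2.22, 2.22, 2.79, 2.79, 3.14, 3.14, 3.14].

### API

Orientations are given as a unit quaternion [x, y, z, w].
In Python, from workcell import * gives the robot as it stands. The module is installed in compiled form; this text tells all that it offers.
- The arm moves only by the tool carry_out, never from a script. Its argument "motion" is a list of rows, each an object with "xyz": the shift along the tool's x, y, z in m, a list of three; "angular": the turn, a rotation vector about the tool's x, y, z in degrees, a list of three. A call has 1 to 12 rows; each row is the pose to reach, as a shift and turn from the pose commanded when the call began, along the tool's axes at that moment; what a row does not reach only later rows make up. A row lasts 1/10 s, in which the tool goes at most 50 mm and 8.59 degrees, less where a joint would pass 70% of its speed; a pose out of reach is approached as far as the arm can. A call with a gripper value outside its range is refused whole. "hand" is the opening, from 0 (shut) to 1 (fully open), set as the call begins (left out, the last holds). The fingers move at their own pace and stop on an object; "grip_force" is the grip in N (left out, the last holds). Time passes only in rows, so rows that repeat a pose let the fingers close. It gives the time, the measured TCP pose, the force, the opening and the grip force at its end, in the units of the state.
- get_obs(): the state, without advancing time (a new reading comes with each control period).
- camera(name): name is "side" or "top" or "wrist"; returns a dict with "img" (384x512x3 uint8, red, green, blue), "fx", "fy", "cx", "cy" (pixels), "extrinsics" (4x4, takes a point from camera to world coordinates). Camera axes: x right, y up, looking along -z (the intrinsics and any distortion apply to the point x, -y, -z); pixel columns grow to the right and rows downward; lengths in m; the calibration is good to about 2 mm. The wrist camera is an equidistant fisheye: a pixel r from the principal point sees the ray r / f radians off the axis. A picture is of the moment at which its call begins. There is no depth.
- hand_in(): hands the job in; it is judged then, once.
The state is a dict: "clock": time; "joint_pos": joint angles; "joint_velocities": joint speeds; "tau": joint torques, N m; "position": TCP position; "ee_rot": TCP orientation; "ft_force": force on the tool from outside, world axes, zero at the start; "torque": the same for the moment, N m; "grip_width": opening from 0.0 (shut) to 1.0 (fully open); "grasp_force": force on a finger pad.
Only numpy, scipy, OpenCV 4.12 (cv2) and the standard library are available. Lean on these libraries where they do the work, as an engineer would, in place of code of your own. Each camera call takes 0.05 s, during which the arm holds its last target. There are 200 camera calls.

## Working session

There is one attempt and no reset: what is moved stays moved. The work goes in short steps, Python scripts to look and compute and a tool call to move; the robot and the scene stay as the last step left them, time stands still between calls to the robot, and variables do not carry over. Pictures are saved under pics/ and viewed, at most 14 in all, crops included, and the job is handed in when it is done.

Besides the shell and the picture viewer there is one more tool, called after "Request:" as name([rows], argument=value, ...), one row to a line, values as JSON. carry_out: Moves the arm, as the interface text tells. Its arguments: {"type":"object","properties":{"motion":{"type":"array"},"hand":{"type":"number"},"grip_force":{"type":"number"}},"required":["motion"]}

```bash
mkdir -p pics; python3 - <<'E'
from workcell import *
import cv2,numpy as np
o=get_obs();print({k:np.round(v,3).tolist() for k,v in o.items()})
for n in("top","side"):
    c=camera(n);cv2.imwrite(f"pics/{n}0.png",cv2.resize(c["img"][:,:,::-1],(800,600)));print(n,c["fx"],c["fy"],c["cx"],c["cy"],np.round(c["extrinsics"],4).tolist(),[k for k in c])
    np.save(f"pics/{n}0.npy",c["img"])
E
```

```text
{'clock': 0.0, 'joint_pos': [1.101, 0.333, -0.065, 1.461, 0.022, 1.35, -0.089], 'joint_velocities': [-0.001, -0.001, 0.0, -0.002, 0.001, -0.0, 0.001], 'tau': [-0.0, -62.546, 0.049, -39.16, 0.016, 0.01, 0.0], 'position': [0.27, -0.563, 0.231], 'ee_rot': [0.975, 0.222, -0.0, -0.001], 'ft_force': [0.331, -0.771, -0.871], 'torque': [-0.079, 0.001, 0.012], 'grasp_force': 0.0, 'grip_width': 1.001}
top 355.4802462837278 355.4802462837278 254.25757929929514 187.8312094908038 [[0.0129, 0.9905, -0.1372, 0.3206], [-0.9994, 0.017, 0.0286, 0.0683], [0.0306, 0.1368, 0.9901, 1.1388], [0.0, 0.0, 0.0, 1.0]] ['img', 'fx', 'fy', 'cx', 'cy', 'extrinsics']
side 456.30052646944085 456.30052646944085 255.97464414276212 194.20665870002463 [[-0.9347, 0.2314, -0.2699, 0.1693], [-0.3552, -0.6404, 0.681, 0.8414], [-0.0153, 0.7324, 0.6807, 0.8988], [0.0, 0.0, 0.0, 1.0]] ['img', 'fx', 'fy', 'cx', 'cy', 'extrinsics']
```

View pics/top0.png

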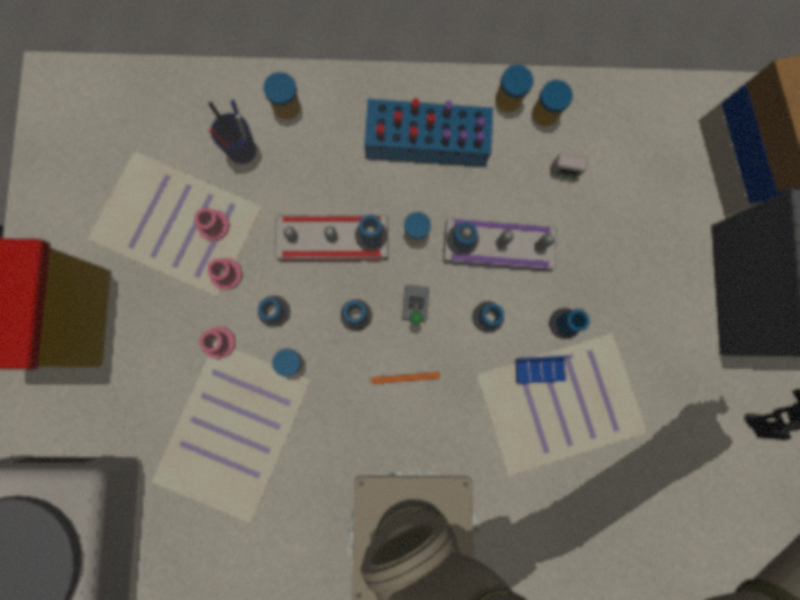

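View pics/side0.png

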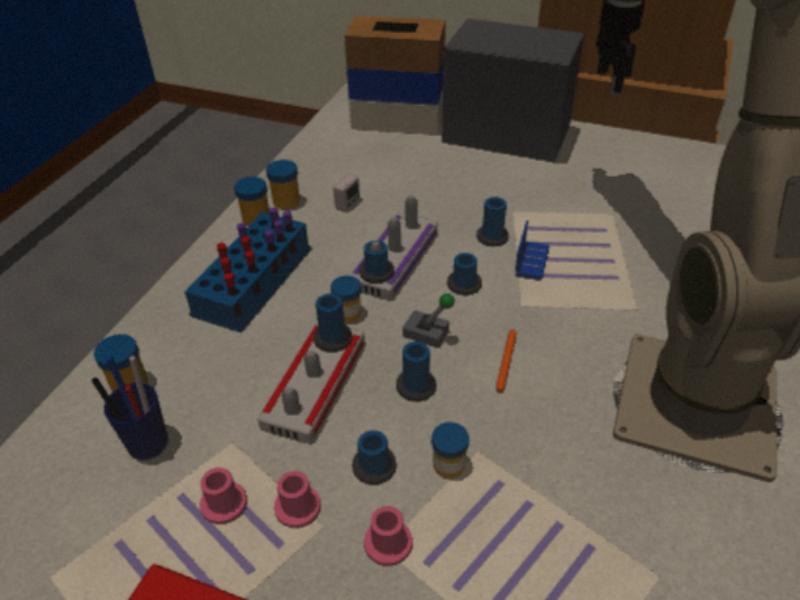

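```bash
cat > h.py <<'E'
import numpy as np,cv2
K={'top':(355.480,254.2576,187.8312,np.array([[0.0129,0.9905,-0.1372,0.3206],[-0.9994,0.017,0.0286,0.0683],[0.0306,0.1368,0.9901,1.1388]])),
'side':(456.3005,255.9746,194.2067,np.array([[-0.9347,0.2314,-0.2699,0.1693],[-0.3552,-0.6404,0.681,0.8414],[-0.0153,0.7324,0.6807,0.8988]]))}
def at_z(uv,z,f,cx,cy,E,fish=False):
    d=np.array([(uv[0]-cx)/f,(uv[1]-cy)/f])
    if fish:
        r=np.hypot(*d); s=np.sin(r)/max(r,1e-9); v=np.array([d[0]*s,-d[1]*s,-np.cos(r)])
    else: v=np.array([d[0],-d[1],-1])
    v=E[:3,:3]@v; p=E[:3,3]; return p+v*(z-p[2])/v[2]
def proj(P,f,cx,cy,E,fish=False):
    q=(np.atleast_2d(P)-E[:3,3])@E[:3,:3]; x,y,z=q[:,0],-q[:,1],-q[:,2]
    if fish:
        h=np.hypot(x,y); r=np.arctan2(h,z)/np.maximum(h,1e-9); return np.c_[cx+f*r*x,cy+f*r*y]
    return np.c_[cx+f*x/z,cy+f*y/z]
def ring(c,r,z,n=48):
    a=np.linspace(0,2*np.pi,n,endpoint=False); return np.c_[c[0]+r*np.cos(a),c[1]+r*np.sin(a),np.full(n,z)]
E
python3 - <<'E'
from h import *
T={'A':(271,309,.06),'B':(353,312,.085),'C':(490,315,.06),'D':(577,320,.085),'long1':(371,231,.115),'short1':(464,235,.09),'S1':(290,233,.075),'S2':(331,233,.075),'T2':(507,237,.1),'T3':(545,241,.1),'pot1':(417,225,.071),'tip':(416,318,.092),'pot_nr':(287,362,.071)}
S={'A':(373,440,.06),'B':(416,351,.085),'C':(465,261,.06),'D':(495,206,.085),'long1':(330,304,.115),'short1':(375,251,.09),'S1':(290,395,.075),'S2':(312,357,.075),'T2':(394,222,.1),'T3':(411,201,.1),'pot1':(345,287,.071),'tip':(447,300,.092),'pot_nr':(450,437,.071)}
for k in T:
    a=at_z(np.array(T[k][:2])*.64,T[k][2],*K['top']);b=at_z(np.array(S[k][:2])*.64,S[k][2],*K['side']);print(k,a[:2].round(3),b[:2].round(3))
E
```

```text
A [0.436 0.282] [0.436 0.284]
B [0.43  0.122] [0.43  0.121]
C [ 0.431 -0.145] [ 0.43  -0.146]
D [ 0.421 -0.308] [ 0.416 -0.298]
long1 [0.581 0.09 ] [0.586 0.097]
short1 [ 0.583 -0.09 ] [ 0.582 -0.083]
S1 [0.584 0.249] [0.579 0.261]
S2 [0.585 0.169] [0.582 0.18 ]
T2 [ 0.578 -0.172] [ 0.576 -0.164]
T3 [ 0.572 -0.246] [ 0.57  -0.239]
pot1 [0.606 0.   ] [0.603 0.006]
tip [0.419 0.002] [ 0.418 -0.   ]
pot_nr [0.334 0.245] [0.332 0.249]
```

Request:
carry_out([
  {"xyz": [0.567, -0.452, -0.02], "angular": [0, 0, -64.3]},
  {"xyz": [0.567, -0.452, -0.02], "angular": [0, 0, -64.3]},
  {"xyz": [0.567, -0.452, -0.02], "angular": [0, 0, -64.3]},
  {"xyz": [0.567, -0.452, -0.02], "angular": [0, 0, -64.3]},
  {"xyz": [0.567, -0.452, -0.02], "angular": [0, 0, -64.3]},
  {"xyz": [0.567, -0.452, -0.02], "angular": [0, 0, -64.3]},
  {"xyz": [0.567, -0.452, -0.02], "angular": [0, 0, -64.3]},
  {"xyz": [0.567, -0.452, -0.02], "angular": [0, 0, -64.3]},
  {"xyz": [0.567, -0.452, -0.02], "angular": [0, 0, -64.3]},
  {"xyz": [0.567, -0.452, -0.02], "angular": [0, 0, -64.3]},
  {"xyz": [0.567, -0.452, -0.02], "angular": [0, 0, -64.3]},
  {"xyz": [0.567, -0.452, -0.02], "angular": [0, 0, -64.3]},
])

```text
clock: 1.3
position: [0.5318, -0.0221, 0.2479]
ee_rot: [0.708, 0.706, -0.0, 0.0]
ft_force: [1.3, 0.3, 0.6]
grip_width: 0.996
grasp_force: 0.0
```

Request:
carry_out([
  {"xyz": [0.112, 0.05, 0.0], "angular": [0, 0, 0]},
  {"xyz": [0.112, 0.05, 0.0], "angular": [0, 0, 0]},
  {"xyz": [0.112, 0.05, 0.0], "angular": [0, 0, 0]},
  {"xyz": [0.112, 0.05, 0.0], "angular": [0, 0, 0]},
  {"xyz": [0.112, 0.05, 0.0], "angular": [0, 0, 0]},
  {"xyz": [0.112, 0.05, 0.0], "angular": [0, 0, 0]},
])

```text
clock: 1.9
position: [0.5815, 0.0865, 0.2476]
ee_rot: [0.708, 0.706, -0.0, 0.0]
ft_force: [-0.1, -0.3, -0.2]
grip_width: 0.998
grasp_force: 0.0
```

```bash
python3 - <<'E'
from workcell import *
import cv2,numpy as np,pickle
o=get_obs();print(o['position'],o['ee_rot'])
c=camera("wrist");cv2.imwrite("pics/w1.png",cv2.resize(c["img"][:,:,::-1],(800,600)));print(c["fx"],c["cx"],c["cy"],np.round(c["extrinsics"],4).tolist())
pickle.dump(c,open("pics/w1.pkl","wb"))
E
```

```text
[0.5815411  0.08653225 0.24760975] [ 7.08358004e-01  7.05853169e-01 -4.59277674e-04  1.74475373e-04]
297.3186396354542 254.63383760293317 190.32021596584647 [[1.0, 0.0028, 0.0012, 0.5831], [-0.003, 0.9555, 0.2949, 0.1624], [-0.0003, -0.2949, 0.9555, 0.3898], [0.0, 0.0, 0.0, 1.0]]
```

View pics/w1.png

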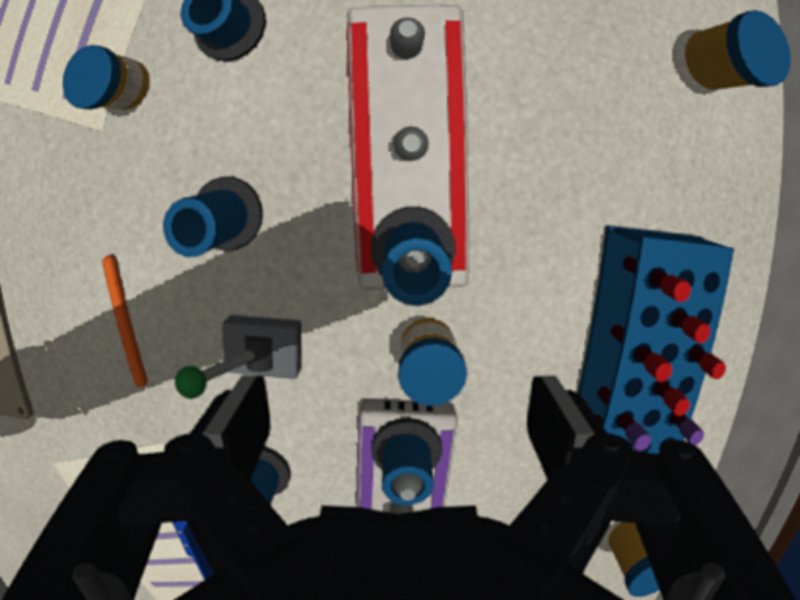

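```bash
cat >> h.py <<'E'
def w(c,pts):
    for k,(u,v,z) in pts.items(): print(k,at_z((u*.64,v*.64),z,c["fx"],c["cx"],c["cy"],c["extrinsics"],True)[:2].round(4))
E
python3 - <<'E'
from h import *; import pickle
c=pickle.load(open("pics/w1.pkl","rb"))
w(c,{'long1':(417,270,.115),'short1':(408,484,.09),'S1':(407,32,.075),'S2':(412,142,.075),'S1foot':(407,55,.03),'B':(190,226,.085),'A':(207,8,.06),'pot1':(432,369,.071),'hc1':(350,10,.03),'hc2':(461,6,.03),'hc3':(361,286,.03),'hc4':(466,283,.03)})
# spindle & ring centroid check
img=cv2.resize(c["img"],(800,600));cv2.imwrite("pics/w1c.png",cv2.resize(img[0:320,330:490,::-1],None,fx=1.87,fy=1.87))
E
```

```text
long1 [0.5945 0.095 ]
short1 [ 0.5906 -0.0908]
S1 [0.5894 0.2501]
S2 [0.5924 0.1734]
S1foot [0.5902 0.2437]
B [0.436  0.1215]
A [0.4414 0.2862]
pot1 [0.6085 0.0068]
hc1 [0.5466 0.2822]
hc2 [0.632  0.2861]
hc3 [0.553 0.061]
hc4 [0.6378 0.0633]
```

View pics/w1c.png

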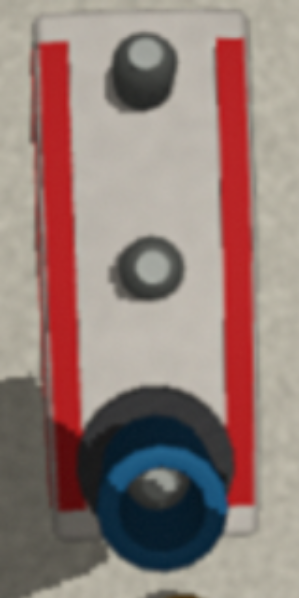

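Request:
carry_out([
  {"xyz": [0.0075, 0.0105, 0.04], "angular": [0, 0, 0]},
  {"xyz": [0.0075, 0.0105, 0.09], "angular": [0, 0, 0]},
  {"xyz": [0.0075, 0.0105, 0.135], "angular": [0, 0, 0]},
  {"xyz": [0.0075, 0.0105, 0.16], "angular": [0, 0, 0]},
  {"xyz": [0.0075, 0.0105, 0.172], "angular": [0, 0, 0]},
  {"xyz": [0.0075, 0.0105, 0.172], "angular": [0, 0, 0]},
  {"xyz": [0.0075, 0.0105, 0.172], "angular": [0, 0, 0]},
])

```text
clock: 2.65
position: [0.5931, 0.0953, 0.0774]
ee_rot: [0.708, 0.706, 0.001, 0.001]
ft_force: [-0.2, 0.3, 0.3]
grip_width: 0.999
grasp_force: 0.0
```

Request:
carry_out([
  {"xyz": [0, 0, 0], "angular": [0, 0, 0]},
  {"xyz": [0, 0, 0], "angular": [0, 0, 0]},
  {"xyz": [0, 0, 0], "angular": [0, 0, 0]},
  {"xyz": [0, 0, 0], "angular": [0, 0, 0]},
  {"xyz": [0, 0, 0], "angular": [0, 0, 0]},
  {"xyz": [0, 0, 0], "angular": [0, 0, 0]},
  {"xyz": [0, 0, 0], "angular": [0, 0, 0]},
  {"xyz": [0, 0, 0], "angular": [0, 0, 0]},
], hand=0.2, grip_force=40)

```text
clock: 3.45
position: [0.5928, 0.0956, 0.0769]
ee_rot: [0.708, 0.706, 0.0, 0.001]
ft_force: [-1.3, -0.1, 7.2]
grip_width: 0.505
grasp_force: 39.9
```

```bash
python3 - <<'E'
from workcell import *
import cv2,numpy as np,pickle
o=get_obs();print(o['position'],o['ee_rot'],o['ft_force'],o['grip_width'],o['grasp_force'])
c=camera("wrist");cv2.imwrite("pics/w2.png",cv2.resize(c["img"][:,:,::-1],(800,600)))
pickle.dump(c,open("pics/w2.pkl","wb"))
E
```

```text
[0.59277376 0.09560665 0.07692936] [7.07732645e-01 7.06479967e-01 4.73299535e-04 5.78045075e-04] [-1.32738589 -0.05954652  7.1727235 ] 0.5050718685173566 39.86166134476662
```

View pics/w2.png

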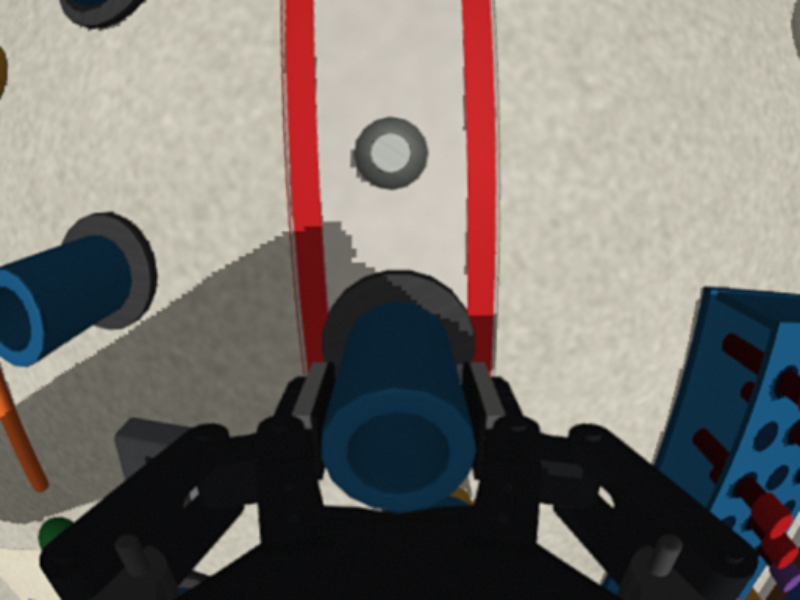

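```bash
python3 - <<'E'
from h import *; import pickle
c=pickle.load(open("pics/w2.pkl","rb"));print(c["extrinsics"].round(4).tolist())
w(c,{'long1':(399,448,.115),'S2':(391,152,.075),'B':(12,318,.085)})
E
```

```text
[[1.0, 0.0017, -0.0011, 0.594], [-0.0013, 0.9558, 0.2941, 0.1713], [0.0015, -0.2941, 0.9558, 0.2192], [0.0, 0.0, 0.0, 1.0]]
long1 [0.5943 0.0965]
S2 [0.5921 0.1734]
B [0.4377 0.1215]
```

Request:
carry_out([
  {"xyz": [0, 0, -0.02], "angular": [0, 0, 0]},
  {"xyz": [0, 0, -0.05], "angular": [0, 0, 0]},
  {"xyz": [0, 0, -0.09], "angular": [0, 0, 0]},
  {"xyz": [0, 0, -0.123], "angular": [0, 0, 0]},
  {"xyz": [0, 0, -0.123], "angular": [0, 0, 0]},
])

```text
clock: 4.0
position: [0.5942, 0.0964, 0.2039]
ee_rot: [0.708, 0.707, 0.003, 0.002]
ft_force: [-0.6, -0.3, -1.6]
grip_width: 0.503
grasp_force: 42.1
```

Request:
carry_out([
  {"xyz": [-0.03, -0.012, 0], "angular": [0, 0, 0]},
  {"xyz": [-0.07, -0.012, 0], "angular": [0, 0, 0]},
  {"xyz": [-0.12, -0.012, 0], "angular": [0, 0, 0]},
  {"xyz": [-0.17, -0.012, 0], "angular": [0, 0, 0]},
  {"xyz": [-0.22, -0.012, 0], "angular": [0, 0, 0]},
  {"xyz": [-0.27, -0.012, 0], "angular": [0, 0, 0]},
  {"xyz": [-0.32, -0.012, 0], "angular": [0, 0, 0]},
  {"xyz": [-0.36, -0.012, 0], "angular": [0, 0, 0]},
  {"xyz": [-0.385, -0.012, 0], "angular": [0, 0, 0]},
  {"xyz": [-0.385, -0.012, 0], "angular": [0, 0, 0]},
  {"xyz": [-0.385, -0.012, 0], "angular": [0, 0, 0]},
])

```text
clock: 5.1
position: [0.5791, -0.2893, 0.1978]
ee_rot: [0.708, 0.706, -0.0, -0.001]
ft_force: [-0.5, 0.7, -2.2]
grip_width: 0.504
grasp_force: 42.1
```

```bash
cat >> h.py <<'E'
def snap(n,name="wrist"):
    from workcell import get_obs,camera
    import pickle
    o=get_obs();print(o['clock'],o['position'].round(4),o['ee_rot'].round(4),o['ft_force'].round(1),round(o['grip_width'],3),round(o['grasp_force'],1))
    c=camera(name);cv2.imwrite(f"pics/{n}.png",cv2.resize(c["img"][:,:,::-1],(800,600),interpolation=cv2.INTER_CUBIC)); pickle.dump(c,open(f"pics/{n}.pkl","wb")); return c
E
python3 -c "
from h import *;snap('w3')"
```

```text
5.1 [ 0.5791 -0.2893  0.1978] [ 7.080e-01  7.062e-01 -1.000e-04 -8.000e-04] [-0.5  0.7 -2.2] 0.504 42.1
```

View pics/w3.png

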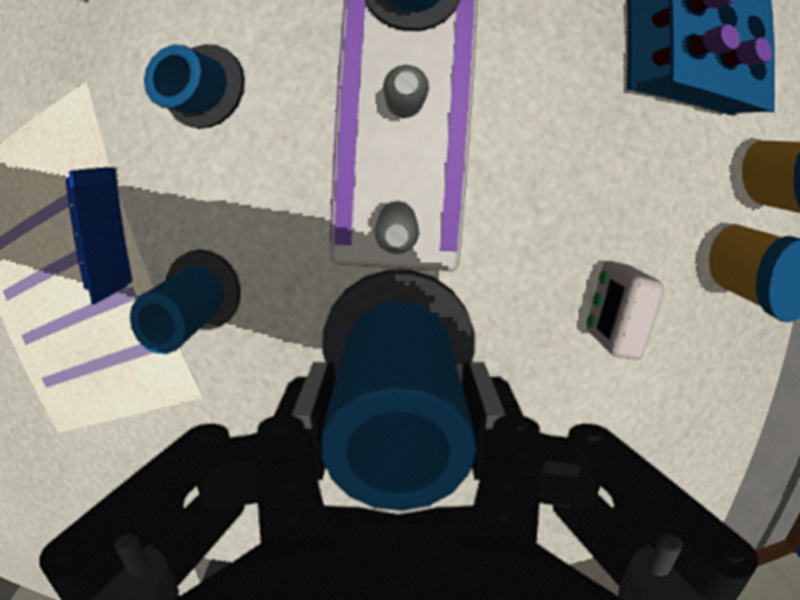

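```bash
python3 - <<'E'
from h import *; import pickle
c=pickle.load(open("pics/w3.pkl","rb"))
w(c,{'held':(399,448,.1978+.0381),'T2':(407,80,.1),'T3':(397,236,.1),'C':(174,77,.06),'D':(158,322,.085)})
c=pickle.load(open("pics/w1.pkl","rb"))
w(c,{'S1':(408,27,.075),'S2':(411.5,142,.075)})
E
```

```text
held [ 0.5807 -0.2885]
T2 [ 0.5851 -0.1724]
T3 [ 0.5799 -0.2539]
C [ 0.4375 -0.1522]
D [ 0.4257 -0.3083]
S1 [0.59   0.2538]
S2 [0.5921 0.1734]
```

Request:
carry_out([
  {"xyz": [0.02, -0.001, 0], "angular": [0, 0, 0]},
  {"xyz": [0.0346, -0.001, 0.01], "angular": [0, 0, 0]},
  {"xyz": [0.0346, -0.001, 0.03], "angular": [0, 0, 0]},
  {"xyz": [0.0346, -0.001, 0.04], "angular": [0, 0, 0]},
  {"xyz": [0.0346, -0.001, 0.05], "angular": [0, 0, 0]},
  {"xyz": [0.0346, -0.001, 0.06], "angular": [0, 0, 0]},
  {"xyz": [0.0346, -0.001, 0.07], "angular": [0, 0, 0]},
  {"xyz": [0.0346, -0.001, 0.07], "angular": [0, 0, 0]},
])

```text
clock: 5.95
position: [0.5781, -0.2538, 0.1272]
ee_rot: [0.708, 0.707, 0.0, -0.001]
ft_force: [-0.0, 3.8, -4.2]
grip_width: 0.506
grasp_force: 41.1
```

Request:
carry_out([
  {"xyz": [0.001, 0, 0.012], "angular": [0, 0, 0]},
  {"xyz": [0.001, 0, 0.024], "angular": [0, 0, 0]},
  {"xyz": [0.001, 0, 0.036], "angular": [0, 0, 0]},
  {"xyz": [0.001, 0, 0.044], "angular": [0, 0, 0]},
  {"xyz": [0.001, 0, 0.05], "angular": [0, 0, 0]},
  {"xyz": [0.001, 0, 0.052], "angular": [0, 0, 0]},
  {"xyz": [0.001, 0, 0.052], "angular": [0, 0, 0]},
  {"xyz": [0.001, 0, 0.052], "angular": [0, 0, 0]},
])

```text
clock: 6.75
position: [0.5787, -0.2529, 0.0771]
ee_rot: [0.707, 0.707, 0.0, -0.0]
ft_force: [-3.5, 7.6, 5.8]
grip_width: 0.504
grasp_force: 41.8
```

Request:
carry_out([
  {"xyz": [0, 0, 0], "angular": [0, 0, 0]},
  {"xyz": [0, 0, 0], "angular": [0, 0, 0]},
  {"xyz": [0, 0, 0], "angular": [0, 0, 0]},
  {"xyz": [0, 0, 0], "angular": [0, 0, 0]},
  {"xyz": [0, 0, -0.03], "angular": [0, 0, 0]},
  {"xyz": [0, 0, -0.07], "angular": [0, 0, 0]},
  {"xyz": [0.04, 0.003, -0.09], "angular": [0, 0, 0]},
  {"xyz": [0.09, 0.006, -0.09], "angular": [0, 0, 0]},
  {"xyz": [0.14, 0.01, -0.09], "angular": [0, 0, 0]},
  {"xyz": [0.162, 0.01, -0.09], "angular": [0, 0, 0]},
  {"xyz": [0.162, 0.01, -0.09], "angular": [0, 0, 0]},
  {"xyz": [0.162, 0.01, -0.09], "angular": [0, 0, 0]},
], hand=1.0)

```text
clock: 7.95
position: [0.589, -0.0922, 0.1669]
ee_rot: [0.708, 0.707, -0.0, 0.0]
ft_force: [-0.5, -1.0, -0.4]
grip_width: 1.001
grasp_force: 0.0
```

```bash
python3 -c "
from h import *;snap('w4')"
```

```text
7.95 [ 0.589  -0.0922  0.1669] [ 7.076e-01  7.067e-01 -2.000e-04  4.000e-04] [-0.5 -1.  -0.4] 1.001 0.0
```

View pics/w4.png

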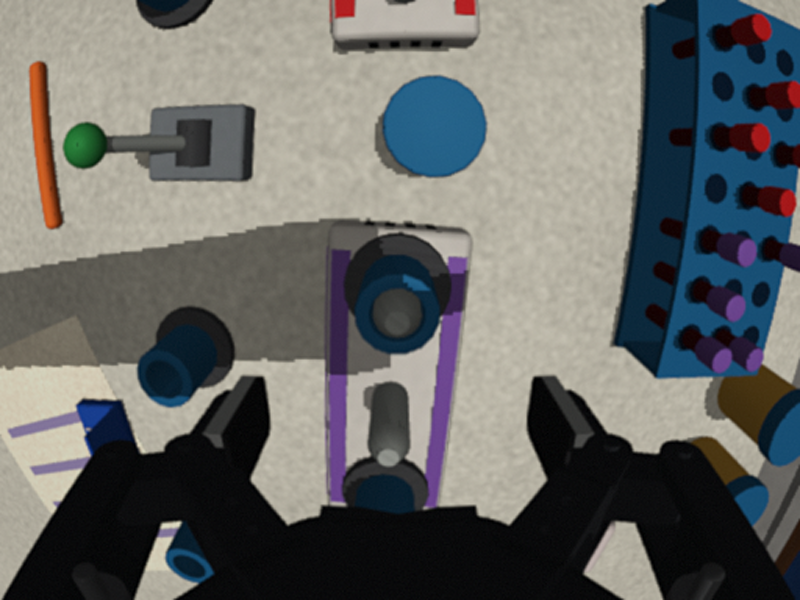

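```bash
python3 - <<'E'
from h import *; import pickle
c=pickle.load(open("pics/w4.pkl","rb"))
w(c,{'short1':(397.5,308,.09),'T2':(388,457,.1),'C':(168,377,.06),'tip':(85,145,.092),'pivot':(193,143,.025),'pot1':(435,126,.071)})
E
```

```text
short1 [ 0.5901 -0.0895]
T2 [ 0.5848 -0.173 ]
C [ 0.4392 -0.1478]
tip [0.4216 0.0028]
pivot [ 4.591e-01 -4.000e-04]
pot1 [6.091e-01 4.000e-04]
```

Request:
carry_out([
  {"xyz": [0.0015, 0, 0.03], "angular": [0, 0, 0]},
  {"xyz": [0.0015, 0, 0.07], "angular": [0, 0, 0]},
  {"xyz": [0.0015, 0, 0.1], "angular": [0, 0, 0]},
  {"xyz": [0.0015, 0, 0.115], "angular": [0, 0, 0]},
  {"xyz": [0.0015, 0, 0.117], "angular": [0, 0, 0]},
  {"xyz": [0.0015, 0, 0.117], "angular": [0, 0, 0]},
])

```text
clock: 8.6
position: [0.5895, -0.091, 0.0507]
ee_rot: [0.708, 0.706, 0.0, 0.0]
ft_force: [0.5, 0.3, 0.0]
grip_width: 1.001
grasp_force: 0.0
```

Request:
carry_out([
  {"xyz": [0, 0, 0], "angular": [0, 0, 0]},
  {"xyz": [0, 0, 0], "angular": [0, 0, 0]},
  {"xyz": [0, 0, 0], "angular": [0, 0, 0]},
  {"xyz": [0, 0, 0], "angular": [0, 0, 0]},
  {"xyz": [0, 0, 0], "angular": [0, 0, 0]},
  {"xyz": [0, 0, 0], "angular": [0, 0, 0]},
], hand=0.2)

```text
clock: 9.2
position: [0.5895, -0.0905, 0.0511]
ee_rot: [0.708, 0.706, 0.0, 0.001]
ft_force: [-1.6, -0.3, 5.1]
grip_width: 0.508
grasp_force: 40.2
```

Request:
carry_out([
  {"xyz": [0, 0, -0.02], "angular": [0, 0, 0]},
  {"xyz": [0, 0, -0.05], "angular": [0, 0, 0]},
  {"xyz": [0, 0, -0.09], "angular": [0, 0, 0]},
  {"xyz": [0, 0, -0.12], "angular": [0, 0, 0]},
  {"xyz": [0.03, 0.0, -0.12], "angular": [0, 0, 0]},
  {"xyz": [0.07, 0.002, -0.12], "angular": [0, 0, 0]},
  {"xyz": [0.11, 0.003, -0.12], "angular": [0, 0, 0]},
  {"xyz": [0.14, 0.004, -0.12], "angular": [0, 0, 0]},
  {"xyz": [0.14, 0.004, -0.12], "angular": [0, 0, 0]},
  {"xyz": [0.14, 0.004, -0.12], "angular": [0, 0, 0]},
])

```text
clock: 10.2
position: [0.593, 0.0502, 0.17]
ee_rot: [0.707, 0.707, -0.0, 0.0]
ft_force: [-0.7, -0.5, -2.1]
grip_width: 0.5
grasp_force: 41.1
```

```bash
python3 -c "
from h import *;snap('w5')"
```

```text
10.2 [0.593  0.0502 0.17  ] [ 7.071e-01  7.071e-01 -1.000e-04  1.000e-04] [-0.7 -0.5 -2.1] 0.5 41.1
```

View pics/w5.png

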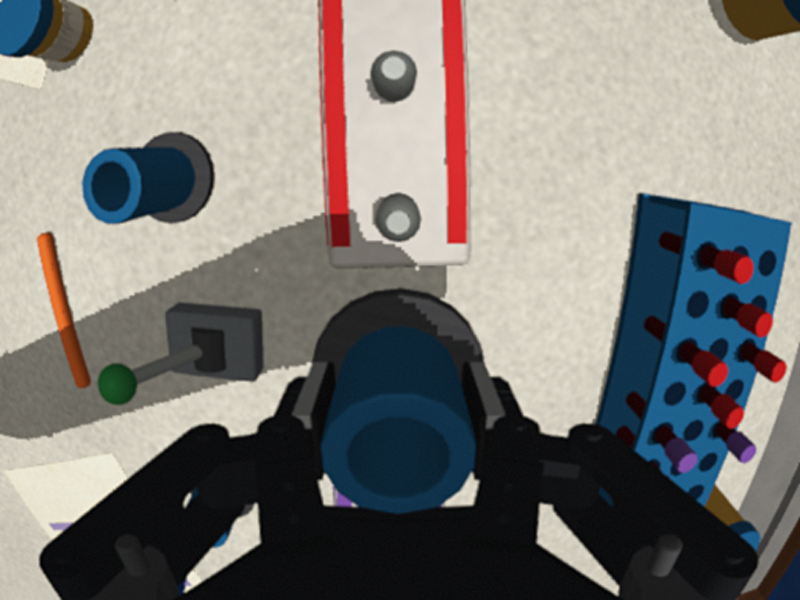

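```bash
python3 - <<'E'
from h import *; import pickle
c=pickle.load(open("pics/w5.pkl","rb"))
w(c,{'held':(398.5,449,.209),'S3':(397,219,.075),'S2':(394,65,.075),'B':(113,185,.085),'tip':(117,384,.092)})
# automated: centroid of darker bore inside etc
img=cv2.resize(c["img"],(800,600),interpolation=cv2.INTER_CUBIC)
print(cv2.cvtColor(img,cv2.COLOR_RGB2HSV)[[185,185,200,60,215],[113,160,205,394,397]].tolist())
E
```

```text
held [0.5944 0.0515]
S3 [0.5938 0.0949]
S2 [0.5923 0.1744]
B [0.4367 0.1209]
tip [0.4214 0.0023]
[[102, 211, 52], [102, 200, 51], [90, 9, 29], [40, 8, 198], [41, 11, 193]]
```

Request:
carry_out([
  {"xyz": [0.02, 0, 0], "angular": [0, 0, 0]},
  {"xyz": [0.0445, -0.0005, 0.03], "angular": [0, 0, 0]},
  {"xyz": [0.0445, -0.0005, 0.05], "angular": [0, 0, 0]},
  {"xyz": [0.0445, -0.0005, 0.065], "angular": [0, 0, 0]},
  {"xyz": [0.0445, -0.0005, 0.075], "angular": [0, 0, 0]},
  {"xyz": [0.0445, -0.0005, 0.085], "angular": [0, 0, 0]},
  {"xyz": [0.0445, -0.0005, 0.095], "angular": [0, 0, 0]},
  {"xyz": [0.0445, -0.0005, 0.095], "angular": [0, 0, 0]},
])

```text
clock: 11.05
position: [0.5926, 0.0947, 0.0739]
ee_rot: [0.708, 0.707, 0.0, -0.0]
ft_force: [0.6, 4.2, -3.3]
grip_width: 0.504
grasp_force: 41.3
```

Request:
carry_out([
  {"xyz": [0, 0, 0.01], "angular": [0, 0, 0]},
  {"xyz": [0, 0, 0.018], "angular": [0, 0, 0]},
  {"xyz": [0, 0, 0.024], "angular": [0, 0, 0]},
  {"xyz": [0, 0, 0.026], "angular": [0, 0, 0]},
  {"xyz": [0, 0, 0.026], "angular": [0, 0, 0]},
])

```text
clock: 11.55
position: [0.593, 0.0948, 0.0506]
ee_rot: [0.707, 0.707, 0.0, 0.0]
ft_force: [-10.1, 2.3, 19.9]
grip_width: 0.501
grasp_force: 43.0
```

Request:
carry_out([
  {"xyz": [0, 0, 0], "angular": [0, 0, 0]},
  {"xyz": [0, 0, 0], "angular": [0, 0, 0]},
  {"xyz": [0, 0, 0], "angular": [0, 0, 0]},
  {"xyz": [0, 0, 0], "angular": [0, 0, 0]},
  {"xyz": [0, 0, -0.03], "angular": [0, 0, 0]},
  {"xyz": [0, 0, -0.07], "angular": [0, 0, 0]},
  {"xyz": [0, -0.01, -0.11], "angular": [0, 0, 0]},
  {"xyz": [0.01, -0.05, -0.13], "angular": [0, 0, 0]},
  {"xyz": [0.02, -0.09, -0.13], "angular": [0, 0, 0]},
  {"xyz": [0.025, -0.13, -0.13], "angular": [0, 0, 0]},
  {"xyz": [0.025, -0.158, -0.13], "angular": [0, 0, 0]},
  {"xyz": [0.025, -0.158, -0.13], "angular": [0, 0, 0]},
], hand=1.0)

```text
clock: 12.75
position: [0.4321, 0.1194, 0.1788]
ee_rot: [0.707, 0.707, -0.001, 0.001]
ft_force: [0.5, 0.7, 0.5]
grip_width: 1.001
grasp_force: 0.0
```

```bash
python3 -c "
from h import *;snap('w6')"
```

```text
12.75 [0.4321 0.1194 0.1788] [ 0.7072  0.707  -0.0009  0.001 ] [0.5 0.7 0.5] 1.001 0.0
```

View pics/w6.png

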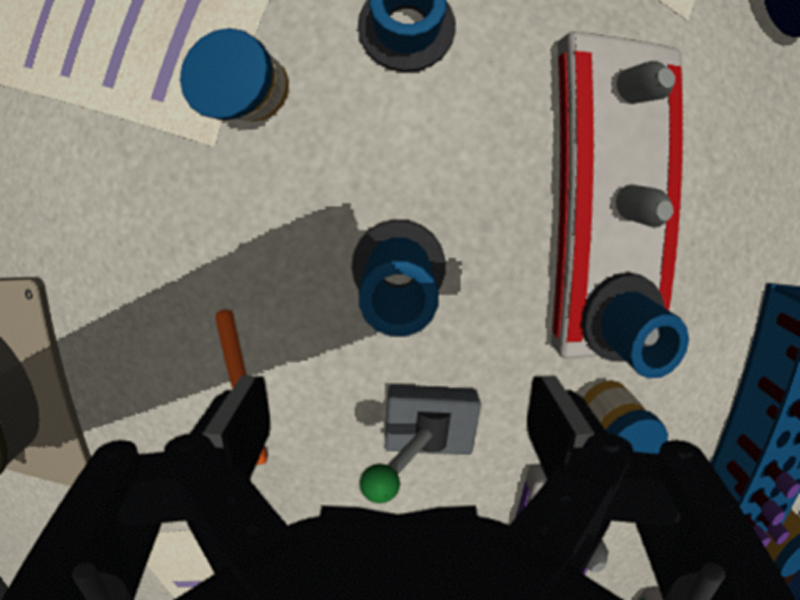

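```bash
python3 - <<'E'
from h import *; import pickle
c=pickle.load(open("pics/w6.pkl","rb"))
w(c,{'B':(398,295,.085),'Bfl':(399,264,.005),'A':(408,8,.06),'Afl':(406,27,.01),'tip':(380,484,.092),'S3':(660,338,.09)})
E
```

```text
B [0.4335 0.1235]
Bfl [0.4342 0.1217]
A [0.439  0.2824]
Afl [0.4388 0.2851]
tip [0.4222 0.0014]
S3 [0.5917 0.098 ]
```

Request:
carry_out([
  {"xyz": [0.0025, 0, 0.04], "angular": [0, 0, 0]},
  {"xyz": [0.0025, 0, 0.08], "angular": [0, 0, 0]},
  {"xyz": [0.0025, 0, 0.115], "angular": [0, 0, 0]},
  {"xyz": [0.0025, 0, 0.13], "angular": [0, 0, 0]},
  {"xyz": [0.0025, 0, 0.134], "angular": [0, 0, 0]},
  {"xyz": [0.0025, 0, 0.134], "angular": [0, 0, 0]},
])

```text
clock: 13.4
position: [0.4351, 0.122, 0.0447]
ee_rot: [0.708, 0.706, -0.0, -0.0]
ft_force: [0.1, -0.7, 0.5]
grip_width: 1.003
grasp_force: 0.0
```

Request:
carry_out([
  {"xyz": [0, 0, 0], "angular": [0, 0, 0]},
  {"xyz": [0, 0, 0], "angular": [0, 0, 0]},
  {"xyz": [0, 0, 0], "angular": [0, 0, 0]},
  {"xyz": [0, 0, 0], "angular": [0, 0, 0]},
  {"xyz": [0, 0, 0], "angular": [0, 0, 0]},
  {"xyz": [0, 0, 0], "angular": [0, 0, 0]},
], hand=0.2)

```text
clock: 14.0
position: [0.4353, 0.122, 0.0458]
ee_rot: [0.708, 0.706, 0.0, 0.001]
ft_force: [-2.0, -0.5, 6.3]
grip_width: 0.498
grasp_force: 40.0
```

Request:
carry_out([
  {"xyz": [0, 0, -0.02], "angular": [0, 0, 0]},
  {"xyz": [0, 0, -0.06], "angular": [0, 0, 0]},
  {"xyz": [0, 0, -0.1], "angular": [0, 0, 0]},
  {"xyz": [-0.01, 0.01, -0.14], "angular": [0, 0, 0]},
  {"xyz": [-0.045, 0.03, -0.145], "angular": [0, 0, 0]},
  {"xyz": [-0.085, 0.05, -0.145], "angular": [0, 0, 0]},
  {"xyz": [-0.125, 0.07, -0.145], "angular": [0, 0, 0]},
  {"xyz": [-0.165, 0.09, -0.145], "angular": [0, 0, 0]},
  {"xyz": [-0.205, 0.11, -0.145], "angular": [0, 0, 0]},
  {"xyz": [-0.245, 0.13, -0.145], "angular": [0, 0, 0]},
  {"xyz": [-0.285, 0.151, -0.145], "angular": [0, 0, 0]},
  {"xyz": [-0.294, 0.151, -0.145], "angular": [0, 0, 0]},
])

```text
clock: 15.2
position: [0.5857, -0.1785, 0.189]
ee_rot: [0.71, 0.704, -0.001, 0.0]
ft_force: [-1.5, -0.1, -2.3]
grip_width: 0.499
grasp_force: 42.0
```

```bash
python3 -c "
from h import *;snap('w7')"
```

```text
15.2 [ 0.5857 -0.1785  0.189 ] [ 7.100e-01  7.042e-01 -7.000e-04  4.000e-04] [-1.5 -0.1 -2.3] 0.499 42.0
```

Request:
carry_out([
  {"xyz": [0, 0, 0], "angular": [0, 0, 0]},
  {"xyz": [0, 0, 0], "angular": [0, 0, 0]},
  {"xyz": [0, 0, 0], "angular": [0, 0, 0]},
])

```text
clock: 15.55
position: [0.5852, -0.1706, 0.1903]
ee_rot: [0.707, 0.707, 0.0, 0.0]
ft_force: [-0.3, 0.0, -1.7]
grip_width: 0.503
grasp_force: 42.0
```

```bash
cat >> h.py <<'E'
def heldshift(a,b):
    A=cv2.imread(f"pics/{a}.png");B=cv2.imread(f"pics/{b}.png")
    t=A[390:515,335:463]; m=cv2.matchTemplate(B[360:545,300:500],t,cv2.TM_CCOEFF_NORMED);_,v,_,l=cv2.minMaxLoc(m);print("held shift px",l[0]-35,l[1]-30,round(v,3))
E
python3 -c "
from h import *;snap('w8');heldshift('w3','w8');heldshift('w2','w3')"
```

```text
15.55 [ 0.5852 -0.1706  0.1903] [7.069e-01 7.073e-01 2.000e-04 2.000e-04] [-0.3  0.  -1.7] 0.503 42.0
held shift px 0 0 0.985
held shift px -2 0 0.706
```

Request:
carry_out([
  {"xyz": [-0.0005, -0.0017, 0.02], "angular": [0, 0, 0]},
  {"xyz": [-0.0005, -0.0017, 0.035], "angular": [0, 0, 0]},
  {"xyz": [-0.0005, -0.0017, 0.045], "angular": [0, 0, 0]},
  {"xyz": [-0.0005, -0.0017, 0.055], "angular": [0, 0, 0]},
  {"xyz": [-0.0005, -0.0017, 0.065], "angular": [0, 0, 0]},
  {"xyz": [-0.0005, -0.0017, 0.07], "angular": [0, 0, 0]},
])

```text
clock: 16.2
position: [0.5832, -0.1727, 0.1188]
ee_rot: [0.708, 0.707, -0.0, -0.0]
ft_force: [-0.4, -0.8, -2.7]
grip_width: 0.501
grasp_force: 42.0
```

Request:
carry_out([
  {"xyz": [0, 0, 0.012], "angular": [0, 0, 0]},
  {"xyz": [0, 0, 0.024], "angular": [0, 0, 0]},
  {"xyz": [0, 0, 0.034], "angular": [0, 0, 0]},
  {"xyz": [0, 0, 0.042], "angular": [0, 0, 0]},
  {"xyz": [0, 0, 0.046], "angular": [0, 0, 0]},
  {"xyz": [0, 0, 0.047], "angular": [0, 0, 0]},
  {"xyz": [0, 0, 0.047], "angular": [0, 0, 0]},
])

```text
clock: 16.9
position: [0.5835, -0.1728, 0.0756]
ee_rot: [0.708, 0.706, -0.001, 0.0]
ft_force: [-15.4, 2.1, 25.4]
grip_width: 0.505
grasp_force: 43.6
```

Request:
carry_out([
  {"xyz": [0, 0, 0], "angular": [0, 0, 0]},
  {"xyz": [0, 0, 0], "angular": [0, 0, 0]},
  {"xyz": [0, 0, 0], "angular": [0, 0, 0]},
  {"xyz": [0, 0, 0], "angular": [0, 0, 0]},
  {"xyz": [0, 0, -0.03], "angular": [0, 0, 0]},
  {"xyz": [0, 0, -0.07], "angular": [0, 0, 0]},
  {"xyz": [-0.01, -0.01, -0.11], "angular": [0, 0, 0]},
  {"xyz": [-0.04, -0.05, -0.115], "angular": [0, 0, 0]},
  {"xyz": [-0.08, -0.09, -0.115], "angular": [0, 0, 0]},
  {"xyz": [-0.11, -0.13, -0.115], "angular": [0, 0, 0]},
  {"xyz": [-0.136, -0.159, -0.115], "angular": [0, 0, 0]},
  {"xyz": [-0.136, -0.159, -0.115], "angular": [0, 0, 0]},
], hand=1.0)

```text
clock: 18.1
position: [0.419, -0.314, 0.1877]
ee_rot: [0.711, 0.703, -0.002, 0.0]
ft_force: [0.8, 0.5, -0.0]
grip_width: 1.001
grasp_force: 0.0
```

```bash
python3 -c "
from h import *;snap('w9')
import pickle
c=pickle.load(open('pics/w3.pkl','rb'))
w(c,{'lid1':(115,168,.064),'lid2':(130,290,.064),'bot':(130,290,.02)})"
```

```text
18.1 [ 0.419  -0.314   0.1877] [ 0.7111  0.7031 -0.0016  0.    ] [ 0.8  0.5 -0. ] 1.001 0.0
lid1 [ 0.3914 -0.2077]
lid2 [ 0.3933 -0.2927]
bot [ 0.3634 -0.3053]
```

View pics/w9.png

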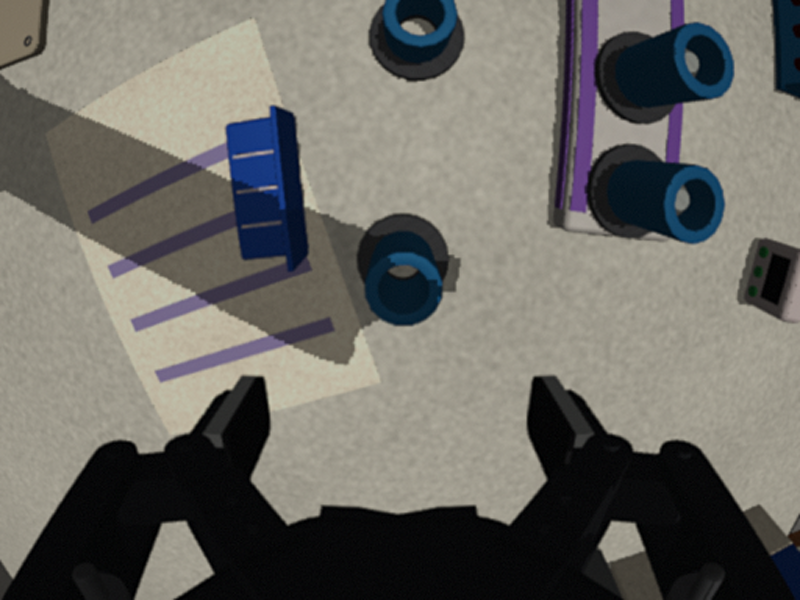

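```bash
python3 -c "
from h import *
import pickle
c=pickle.load(open('pics/w9.pkl','rb'))
w(c,{'D':(404,288,.085),'Dfl':(402,258,.005),'lidA':(296,112,.064),'lidB':(308,262,.064),'lidBlow':(290,270,.02),'C':(420,20,.06),'Cfl':(417,37,.01),})"
```

```text
D [ 0.4235 -0.3086]
Dfl [ 0.4229 -0.3093]
lidA [ 0.3632 -0.2094]
lidB [ 0.3669 -0.2979]
lidBlow [ 0.3446 -0.3133]
C [ 0.4344 -0.1556]
Cfl [ 0.4346 -0.153 ]
```

Request:
carry_out([
  {"xyz": [0, 0, 0], "angular": [0, 0, 0]},
  {"xyz": [0, 0, 0], "angular": [0, 0, 0]},
  {"xyz": [0, 0, 0], "angular": [0, 0, 0]},
  {"xyz": [0, 0, 0], "angular": [0, 0, 0]},
], hand=0.7)

```text
clock: 18.55
position: [0.4249, -0.3078, 0.1878]
ee_rot: [0.707, 0.707, 0.0, -0.0]
ft_force: [0.5, -0.5, 0.2]
grip_width: 0.697
grasp_force: 0.0
```

Request:
carry_out([
  {"xyz": [-0.001, -0.001, 0.04], "angular": [0, 0, 0]},
  {"xyz": [-0.001, -0.001, 0.08], "angular": [0, 0, 0]},
  {"xyz": [-0.001, -0.001, 0.115], "angular": [0, 0, 0]},
  {"xyz": [-0.001, -0.001, 0.133], "angular": [0, 0, 0]},
  {"xyz": [-0.001, -0.001, 0.138], "angular": [0, 0, 0]},
  {"xyz": [-0.001, -0.001, 0.138], "angular": [0, 0, 0]},
])

```text
clock: 19.15
position: [0.4235, -0.3092, 0.0497]
ee_rot: [0.708, 0.707, 0.0, -0.0]
ft_force: [-0.1, 0.1, 0.2]
grip_width: 0.699
grasp_force: 0.0
```

Request:
carry_out([
  {"xyz": [0, 0, 0], "angular": [0, 0, 0]},
  {"xyz": [0, 0, 0], "angular": [0, 0, 0]},
  {"xyz": [0, 0, 0], "angular": [0, 0, 0]},
  {"xyz": [0, 0, 0], "angular": [0, 0, 0]},
  {"xyz": [0, 0, 0], "angular": [0, 0, 0]},
], hand=0.2)

```text
clock: 19.65
position: [0.4242, -0.3101, 0.0513]
ee_rot: [0.708, 0.706, 0.0, 0.001]
ft_force: [-1.3, 0.9, 6.3]
grip_width: 0.507
grasp_force: 41.1
```

Request:
carry_out([
  {"xyz": [0, 0, -0.02], "angular": [0, 0, 0]},
  {"xyz": [0, 0, -0.06], "angular": [0, 0, 0]},
  {"xyz": [0, 0, -0.1], "angular": [0, 0, 0]},
  {"xyz": [0.0, 0.0, -0.14], "angular": [0, 0, 0]},
  {"xyz": [0.02, 0.02, -0.15], "angular": [0, 0, 0]},
  {"xyz": [0.055, 0.045, -0.15], "angular": [0, 0, 0]},
  {"xyz": [0.095, 0.075, -0.15], "angular": [0, 0, 0]},
  {"xyz": [0.135, 0.105, -0.15], "angular": [0, 0, 0]},
  {"xyz": [0.175, 0.135, -0.15], "angular": [0, 0, 0]},
  {"xyz": [0.205, 0.155, -0.15], "angular": [0, 0, 0]},
  {"xyz": [0.218, 0.164, -0.15], "angular": [0, 0, 0]},
  {"xyz": [0.218, 0.164, -0.15], "angular": [0, 0, 0]},
])

```text
clock: 20.85
position: [0.5884, -0.089, 0.1998]
ee_rot: [0.706, 0.708, 0.0, -0.0]
ft_force: [-0.1, 0.2, -1.7]
grip_width: 0.506
grasp_force: 41.7
```

Request:
carry_out([
  {"xyz": [0, 0, 0], "angular": [0, 0, 0]},
  {"xyz": [0, 0, 0], "angular": [0, 0, 0]},
  {"xyz": [0, 0, 0], "angular": [0, 0, 0]},
])

```text
clock: 21.15
position: [0.5871, -0.0935, 0.1999]
ee_rot: [0.709, 0.706, -0.0, 0.0]
ft_force: [0.3, -0.3, -2.5]
grip_width: 0.513
grasp_force: 41.7
```

```bash
python3 -c "
from h import *;snap('w10');heldshift('w8','w10')"
```

```text
21.15 [ 0.5871 -0.0935  0.1999] [ 7.085e-01  7.057e-01 -3.000e-04  2.000e-04] [ 0.3 -0.3 -2.5] 0.513 41.7
held shift px 0 -15 0.628
```

```bash
python3 -c "
from h import *
import pickle
for n,p,t in (('w8',(.5852,-.1706,.1903),.0395),('w10',(.5871,-.0935,.1999),.0337)):
    c=pickle.load(open(f'pics/{n}.pkl','rb'));print(c['extrinsics'][:3,3].round(4),proj((p[0]+.0016,p[1]+.0008,p[2]+t),c['fx'],c['cx'],c['cy'],c['extrinsics'],True)/.64)
I=[cv2.imread(f'pics/{n}.png')[380:530,310:490] for n in('w8','w10')]
cv2.imwrite('pics/cmp.png',cv2.resize(np.hstack(I),None,fx=2,fy=2))"
```

```text
[ 0.5863 -0.0949  0.3325] [[399.16539955 451.31273309]]
[ 0.5887 -0.0177  0.3421] [[398.76629224 439.26707785]]
```

View pics/cmp.png

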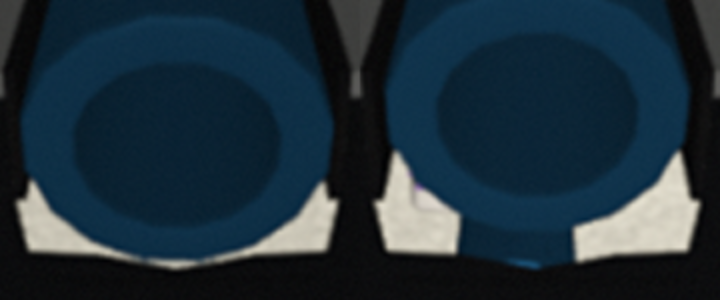

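Request:
carry_out([
  {"xyz": [0, 0.001, 0], "angular": [0, 0, 0]},
  {"xyz": [0, 0.001, 0.01], "angular": [0, 0, 0]},
  {"xyz": [0, 0.001, 0.01], "angular": [0, 0, 0]},
])

```text
clock: 21.5
position: [0.5878, -0.092, 0.1881]
ee_rot: [0.708, 0.706, -0.001, -0.001]
ft_force: [0.1, 0.1, -2.8]
grip_width: 0.51
grasp_force: 41.7
```

Request:
carry_out([
  {"xyz": [0, 0.0005, 0.02], "angular": [0, 0, 0]},
  {"xyz": [0, 0.0005, 0.032], "angular": [0, 0, 0]},
  {"xyz": [0, 0.0005, 0.042], "angular": [0, 0, 0]},
  {"xyz": [0, 0.0005, 0.052], "angular": [0, 0, 0]},
  {"xyz": [0, 0.0005, 0.06], "angular": [0, 0, 0]},
  {"xyz": [0, 0.0005, 0.06], "angular": [0, 0, 0]},
])

```text
clock: 22.1
position: [0.5886, -0.0921, 0.1287]
ee_rot: [0.708, 0.706, -0.001, -0.001]
ft_force: [0.1, -1.5, -2.3]
grip_width: 0.511
grasp_force: 41.7
```

Request:
carry_out([
  {"xyz": [0, 0, 0.012], "angular": [0, 0, 0]},
  {"xyz": [0, 0, 0.024], "angular": [0, 0, 0]},
  {"xyz": [0, 0, 0.034], "angular": [0, 0, 0]},
  {"xyz": [0, 0, 0.042], "angular": [0, 0, 0]},
  {"xyz": [0, 0, 0.047], "angular": [0, 0, 0]},
  {"xyz": [0, 0, 0.049], "angular": [0, 0, 0]},
  {"xyz": [0, 0, 0.049], "angular": [0, 0, 0]},
])

```text
clock: 22.8
position: [0.5891, -0.0922, 0.0815]
ee_rot: [0.708, 0.706, -0.0, 0.0]
ft_force: [-5.1, -2.7, 5.7]
grip_width: 0.508
grasp_force: 42.3
```

Request:
carry_out([
  {"xyz": [0, 0, 0.0015], "angular": [0, 0, 0]},
  {"xyz": [0, 0, 0.0015], "angular": [0, 0, 0]},
])

```text
clock: 23.0
position: [0.5891, -0.0923, 0.0814]
ee_rot: [0.708, 0.706, -0.001, 0.001]
ft_force: [-11.7, -2.4, 17.8]
grip_width: 0.51
grasp_force: 43.4
```

Request:
carry_out([
  {"xyz": [0, 0, 0], "angular": [0, 0, 0]},
  {"xyz": [0, 0, 0], "angular": [0, 0, 0]},
  {"xyz": [0, 0, 0], "angular": [0, 0, 0]},
  {"xyz": [0, 0, 0], "angular": [0, 0, 0]},
  {"xyz": [0, 0, -0.03], "angular": [0, 0, 0]},
  {"xyz": [0, 0, -0.07], "angular": [0, 0, 0]},
  {"xyz": [-0.01, -0.01, -0.1], "angular": [0, 0, 0]},
  {"xyz": [-0.02, -0.05, -0.1], "angular": [0, 0, 0]},
  {"xyz": [-0.04, -0.09, -0.1], "angular": [0, 0, 0]},
  {"xyz": [-0.055, -0.13, -0.1], "angular": [0, 0, 0]},
  {"xyz": [-0.058, -0.153, -0.1], "angular": [0, 0, 0]},
  {"xyz": [-0.058, -0.153, -0.1], "angular": [0, 0, 0]},
], hand=1.0)

```text
clock: 24.2
position: [0.4335, -0.1509, 0.1794]
ee_rot: [0.709, 0.705, -0.001, 0.0]
ft_force: [0.1, -0.7, -0.1]
grip_width: 1.0
grasp_force: 0.0
```

Request:
carry_out([
  {"xyz": [0, 0, 0], "angular": [0, 0, 0]},
  {"xyz": [0, 0, 0], "angular": [0, 0, 0]},
  {"xyz": [0, 0, 0], "angular": [0, 0, 0]},
])

```text
clock: 24.5
position: [0.4369, -0.149, 0.1793]
ee_rot: [0.707, 0.707, 0.0, -0.0]
ft_force: [0.1, 0.0, 0.2]
grip_width: 1.003
grasp_force: 0.0
```

```bash
python3 -c "
from h import *;snap('w11')"
```

```text
24.5 [ 0.4369 -0.149   0.1793] [ 7.073e-01  7.070e-01  3.000e-04 -1.000e-04] [0.1 0.  0.2] 1.003 0.0
```

View pics/w11.png

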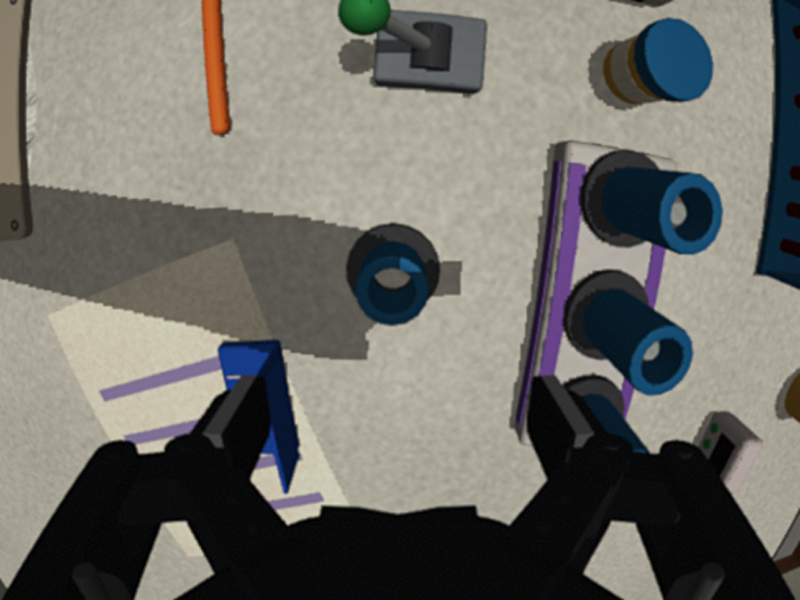

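```bash
python3 -c "
from h import *
import pickle
c=pickle.load(open('pics/w11.pkl','rb'))
w(c,{'C':(394,285,.06),'Cfl':(393,269,.005),'tip':(363,10,.092),'piv':(432,46,.025),'b1':(377,11,.025),'b2':(487,19,.025),'b3':(482,93,.0),'b4':(374,86,.0)})"
```

```text
C [ 0.4359 -0.1461]
Cfl [ 0.4348 -0.1498]
tip [0.4211 0.0032]
piv [0.4596 0.0005]
b1 [0.425  0.0246]
b2 [0.495  0.0211]
b3 [ 0.4958 -0.0258]
b4 [ 0.422  -0.0223]
```

Request:
carry_out([
  {"xyz": [0, -0.003, 0.04], "angular": [0, 0, 0]},
  {"xyz": [0, -0.003, 0.085], "angular": [0, 0, 0]},
  {"xyz": [0, -0.003, 0.125], "angular": [0, 0, 0]},
  {"xyz": [0, -0.003, 0.15], "angular": [0, 0, 0]},
  {"xyz": [0, -0.003, 0.159], "angular": [0, 0, 0]},
  {"xyz": [0, -0.003, 0.159], "angular": [0, 0, 0]},
])

```text
clock: 25.15
position: [0.4328, -0.149, 0.0196]
ee_rot: [0.708, 0.707, -0.0, -0.001]
ft_force: [0.6, -0.3, 0.6]
grip_width: 0.998
grasp_force: 0.0
```

Request:
carry_out([
  {"xyz": [0, 0, 0], "angular": [0, 0, 0]},
  {"xyz": [0, 0, 0], "angular": [0, 0, 0]},
  {"xyz": [0, 0, 0], "angular": [0, 0, 0]},
  {"xyz": [0, 0, 0], "angular": [0, 0, 0]},
  {"xyz": [0, 0, 0], "angular": [0, 0, 0]},
  {"xyz": [0, 0, 0], "angular": [0, 0, 0]},
], hand=0.2)

```text
clock: 25.75
position: [0.434, -0.15, 0.0217]
ee_rot: [0.708, 0.706, 0.0, 0.001]
ft_force: [-1.9, 0.8, 7.9]
grip_width: 0.501
grasp_force: 39.7
```

Request:
carry_out([
  {"xyz": [0, 0, -0.02], "angular": [0, 0, 0]},
  {"xyz": [0, 0, -0.06], "angular": [0, 0, 0]},
  {"xyz": [0, 0, -0.1], "angular": [0, 0, 0]},
  {"xyz": [0.0, 0.0, -0.14], "angular": [0, 0, 0]},
  {"xyz": [0.02, 0.02, -0.15], "angular": [0, 0, 0]},
  {"xyz": [0.06, 0.04, -0.15], "angular": [0, 0, 0]},
  {"xyz": [0.1, 0.06, -0.15], "angular": [0, 0, 0]},
  {"xyz": [0.14, 0.08, -0.15], "angular": [0, 0, 0]},
  {"xyz": [0.18, 0.1, -0.15], "angular": [0, 0, 0]},
  {"xyz": [0.22, 0.12, -0.15], "angular": [0, 0, 0]},
  {"xyz": [0.255, 0.14, -0.15], "angular": [0, 0, 0]},
  {"xyz": [0.27, 0.156, -0.15], "angular": [0, 0, 0]},
])

```text
clock: 26.95
position: [0.5897, 0.1245, 0.1708]
ee_rot: [0.706, 0.708, 0.001, -0.0]
ft_force: [0.0, -0.0, -0.4]
grip_width: 0.504
grasp_force: 41.5
```

Request:
carry_out([
  {"xyz": [0.03, 0, 0], "angular": [0, 0, 0]},
  {"xyz": [0.053, 0, 0], "angular": [0, 0, 0]},
  {"xyz": [0.053, 0, 0], "angular": [0, 0, 0]},
  {"xyz": [0.053, 0, 0], "angular": [0, 0, 0]},
  {"xyz": [0.053, 0, 0], "angular": [0, 0, 0]},
])

```text
clock: 27.45
position: [0.5899, 0.1718, 0.1704]
ee_rot: [0.708, 0.706, -0.0, 0.0]
ft_force: [0.7, 0.2, -1.3]
grip_width: 0.508
grasp_force: 41.5
```

```bash
python3 -c "
from h import *;snap('w12');heldshift('w5','w12')"
```

```text
27.45 [0.5899 0.1718 0.1704] [ 7.082e-01  7.060e-01 -3.000e-04  4.000e-04] [ 0.7  0.2 -1.3] 0.508 41.5
held shift px 9 -1 0.628
```

```bash
cat >> h.py <<'E'
def bore(n):
    g=cv2.imread(f"pics/{n}.png")[395:500,345:455,0].astype(np.uint8)
    g=cv2.GaussianBlur(g,(5,5),0);t,m=cv2.threshold(g,0,255,cv2.THRESH_BINARY_INV+cv2.THRESH_OTSU)
    k,lab,st,ce=cv2.connectedComponentsWithStats(m);i=lab[53,54];print(n,t,st[i].tolist(),(ce[i]+[345,395]).round(1))
E
python3 -c "
from h import *
for n in('w2','w3','w5','w8','w10','w12'):bore(n)"
```

```text
w2 57.0 [1, 17, 105, 81, 6600] [397.9 452.2]
w3 58.0 [0, 16, 106, 82, 6703] [398.  451.9]
w5 63.0 [1, 22, 105, 80, 6600] [398.  456.5]
w8 60.0 [0, 16, 106, 82, 6847] [397.9 451.6]
w10 123.0 [0, 0, 110, 105, 10752] [398.7 443.7]
w12 106.0 [0, 0, 110, 105, 11402] [399.9 446.4]
```

```bash
sed -i 's/cv2.threshold(g,0,255,cv2.THRESH_BINARY_INV+cv2.THRESH_OTSU)/cv2.threshold(g,59,255,cv2.THRESH_BINARY_INV)/' h.py
python3 -c "
from h import *
for n in('w5','w8','w10','w12'):bore(n)"
```

```text
w5 59.0 [2, 23, 103, 78, 6379] [398.  456.5]
w8 59.0 [0, 16, 106, 82, 6780] [398.  451.7]
w10 59.0 [3, 2, 101, 80, 6315] [398.2 436.6]
w12 59.0 [0, 9, 107, 85, 6876] [398.  446.1]
```

Request:
carry_out([
  {"xyz": [0.001, 0.0005, 0.03], "angular": [0, 0, 0]},
  {"xyz": [0.001, 0.0005, 0.055], "angular": [0, 0, 0]},
  {"xyz": [0.001, 0.0005, 0.07], "angular": [0, 0, 0]},
  {"xyz": [0.001, 0.0005, 0.08], "angular": [0, 0, 0]},
  {"xyz": [0.001, 0.0005, 0.088], "angular": [0, 0, 0]},
  {"xyz": [0.001, 0.0005, 0.095], "angular": [0, 0, 0]},
  {"xyz": [0.001, 0.0005, 0.095], "angular": [0, 0, 0]},
])

```text
clock: 28.2
position: [0.59, 0.174, 0.0749]
ee_rot: [0.708, 0.706, -0.0, -0.0]
ft_force: [-0.3, -0.2, -1.9]
grip_width: 0.508
grasp_force: 41.5
```

Request:
carry_out([
  {"xyz": [0, 0, 0.01], "angular": [0, 0, 0]},
  {"xyz": [0, 0, 0.018], "angular": [0, 0, 0]},
  {"xyz": [0, 0, 0.023], "angular": [0, 0, 0]},
  {"xyz": [0, 0, 0.026], "angular": [0, 0, 0]},
  {"xyz": [0, 0, 0.026], "angular": [0, 0, 0]},
])

```text
clock: 28.7
position: [0.5902, 0.1742, 0.0516]
ee_rot: [0.708, 0.706, -0.0, 0.001]
ft_force: [-9.6, -5.5, 23.5]
grip_width: 0.503
grasp_force: 43.3
```

Request:
carry_out([
  {"xyz": [0, 0, 0], "angular": [0, 0, 0]},
  {"xyz": [0, 0, 0], "angular": [0, 0, 0]},
  {"xyz": [0, 0, 0], "angular": [0, 0, 0]},
  {"xyz": [0, 0, 0], "angular": [0, 0, 0]},
  {"xyz": [0, 0, -0.03], "angular": [0, 0, 0]},
  {"xyz": [0, 0, -0.07], "angular": [0, 0, 0]},
  {"xyz": [0.01, -0.01, -0.11], "angular": [0, 0, 0]},
  {"xyz": [0.035, -0.05, -0.127], "angular": [0, 0, 0]},
  {"xyz": [0.065, -0.09, -0.127], "angular": [0, 0, 0]},
  {"xyz": [0.095, -0.13, -0.127], "angular": [0, 0, 0]},
  {"xyz": [0.11, -0.151, -0.127], "angular": [0, 0, 0]},
  {"xyz": [0.11, -0.151, -0.127], "angular": [0, 0, 0]},
], hand=1.0)

```text
clock: 29.9
position: [0.436, 0.2875, 0.1768]
ee_rot: [0.705, 0.709, 0.0, 0.0]
ft_force: [0.0, 0.0, 0.1]
grip_width: 0.996
grasp_force: 0.0
```

Request:
carry_out([
  {"xyz": [0, 0, 0], "angular": [0, 0, 0]},
  {"xyz": [0, 0, 0], "angular": [0, 0, 0]},
  {"xyz": [0, 0, 0], "angular": [0, 0, 0]},
])

```text
clock: 30.2
position: [0.4403, 0.2835, 0.1761]
ee_rot: [0.708, 0.706, -0.0, -0.0]
ft_force: [1.0, -0.3, -0.1]
grip_width: 0.999
grasp_force: 0.0
```

```bash
python3 -c "
from h import *;snap('w13')"
```

```text
30.2 [0.4403 0.2835 0.1761] [ 7.084e-01  7.058e-01 -1.000e-04 -1.000e-04] [ 1.  -0.3 -0.1] 0.999 0.0
```

View pics/w13.png

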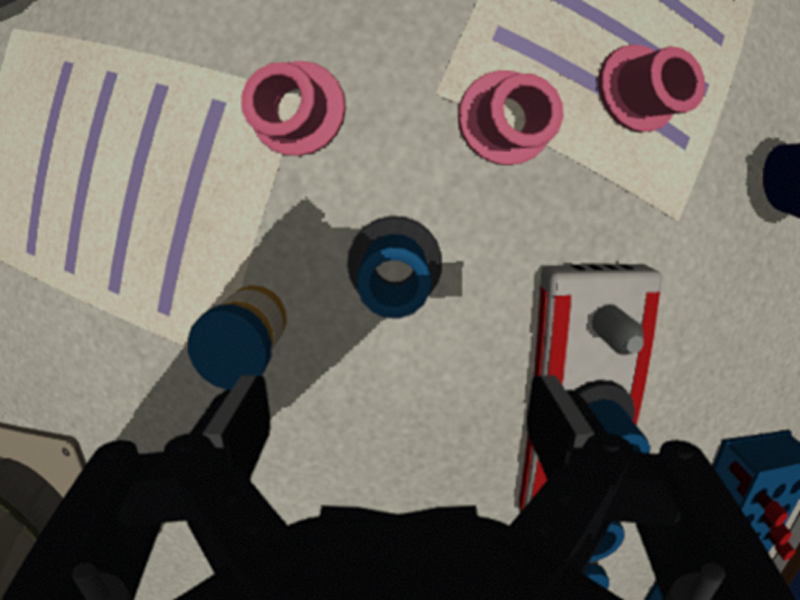

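```bash
python3 -c "
from h import *
import pickle
c=pickle.load(open('pics/w13.pkl','rb'))
w(c,{'A':(394.5,279,.06),'Afl':(395,262,.005),'S1':(634,342,.075)})"
```

```text
A [0.4396 0.2908]
Afl [0.4396 0.2884]
S1 [0.5886 0.2547]
```

Request:
carry_out([
  {"xyz": [0.0055, -0.002, 0.04], "angular": [0, 0, 0]},
  {"xyz": [0.0055, -0.002, 0.08], "angular": [0, 0, 0]},
  {"xyz": [0.0055, -0.002, 0.12], "angular": [0, 0, 0]},
  {"xyz": [0.0055, -0.002, 0.145], "angular": [0, 0, 0]},
  {"xyz": [0.0055, -0.002, 0.155], "angular": [0, 0, 0]},
  {"xyz": [0.0055, -0.002, 0.155], "angular": [0, 0, 0]},
])

```text
clock: 30.85
position: [0.437, 0.2894, 0.0205]
ee_rot: [0.708, 0.706, -0.001, -0.0]
ft_force: [-0.7, -0.2, 0.5]
grip_width: 0.998
grasp_force: 0.0
```

Request:
carry_out([
  {"xyz": [0, 0, 0], "angular": [0, 0, 0]},
  {"xyz": [0, 0, 0], "angular": [0, 0, 0]},
  {"xyz": [0, 0, 0], "angular": [0, 0, 0]},
  {"xyz": [0, 0, 0], "angular": [0, 0, 0]},
  {"xyz": [0, 0, 0], "angular": [0, 0, 0]},
  {"xyz": [0, 0, 0], "angular": [0, 0, 0]},
], hand=0.2)

```text
clock: 31.45
position: [0.4382, 0.2903, 0.0228]
ee_rot: [0.708, 0.706, 0.001, 0.001]
ft_force: [-1.9, -1.2, 7.1]
grip_width: 0.513
grasp_force: 39.8
```

Request:
carry_out([
  {"xyz": [0, 0, -0.02], "angular": [0, 0, 0]},
  {"xyz": [0, 0, -0.06], "angular": [0, 0, 0]},
  {"xyz": [0, 0, -0.1], "angular": [0, 0, 0]},
  {"xyz": [0.0, 0.0, -0.14], "angular": [0, 0, 0]},
  {"xyz": [-0.005, 0.02, -0.15], "angular": [0, 0, 0]},
  {"xyz": [-0.015, 0.06, -0.15], "angular": [0, 0, 0]},
  {"xyz": [-0.025, 0.1, -0.15], "angular": [0, 0, 0]},
  {"xyz": [-0.033, 0.135, -0.15], "angular": [0, 0, 0]},
  {"xyz": [-0.035, 0.15, -0.15], "angular": [0, 0, 0]},
  {"xyz": [-0.035, 0.15, -0.15], "angular": [0, 0, 0]},
  {"xyz": [-0.035, 0.15, -0.15], "angular": [0, 0, 0]},
  {"xyz": [-0.035, 0.15, -0.15], "angular": [0, 0, 0]},
])

```text
clock: 32.65
position: [0.5862, 0.2554, 0.1717]
ee_rot: [0.707, 0.707, 0.0, 0.0]
ft_force: [-1.2, 0.0, -1.8]
grip_width: 0.509
grasp_force: 41.5
```

```bash
python3 -c "
from h import *;snap('w14');bore('w14')"
```

```text
32.65 [0.5862 0.2554 0.1717] [7.072e-01 7.070e-01 1.000e-04 0.000e+00] [-1.2  0.  -1.8] 0.509 41.5
w14 59.0 [0, 14, 106, 83, 6927] [397.8 450. ]
```

Request:
carry_out([
  {"xyz": [0, 0.002, 0.03], "angular": [0, 0, 0]},
  {"xyz": [0, 0.002, 0.055], "angular": [0, 0, 0]},
  {"xyz": [0, 0.002, 0.07], "angular": [0, 0, 0]},
  {"xyz": [0, 0.002, 0.08], "angular": [0, 0, 0]},
  {"xyz": [0, 0.002, 0.088], "angular": [0, 0, 0]},
  {"xyz": [0, 0.002, 0.095], "angular": [0, 0, 0]},
  {"xyz": [0, 0.002, 0.095], "angular": [0, 0, 0]},
])

```text
clock: 33.4
position: [0.5891, 0.2546, 0.0759]
ee_rot: [0.708, 0.706, -0.0, -0.0]
ft_force: [0.6, -1.4, -1.6]
grip_width: 0.511
grasp_force: 41.5
```

Request:
carry_out([
  {"xyz": [0, 0, 0.01], "angular": [0, 0, 0]},
  {"xyz": [0, 0, 0.018], "angular": [0, 0, 0]},
  {"xyz": [0, 0, 0.023], "angular": [0, 0, 0]},
  {"xyz": [0, 0, 0.026], "angular": [0, 0, 0]},
  {"xyz": [0, 0, 0.026], "angular": [0, 0, 0]},
])

```text
clock: 33.9
position: [0.5895, 0.2546, 0.0528]
ee_rot: [0.708, 0.706, -0.0, 0.001]
ft_force: [-10.2, -6.4, 23.6]
grip_width: 0.509
grasp_force: 43.4
```

Request:
carry_out([
  {"xyz": [0, 0, 0], "angular": [0, 0, 0]},
  {"xyz": [0, 0, 0], "angular": [0, 0, 0]},
  {"xyz": [0, 0, 0], "angular": [0, 0, 0]},
  {"xyz": [0, 0, 0], "angular": [0, 0, 0]},
  {"xyz": [0, 0, -0.03], "angular": [0, 0, 0]},
  {"xyz": [0, 0, -0.07], "angular": [0, 0, 0]},
  {"xyz": [-0.01, -0.01, -0.11], "angular": [0, 0, 0]},
  {"xyz": [-0.04, -0.03, -0.14], "angular": [0, 0, 0]},
  {"xyz": [-0.08, -0.06, -0.15], "angular": [0, 0, 0]},
  {"xyz": [-0.12, -0.09, -0.15], "angular": [0, 0, 0]},
  {"xyz": [-0.16, -0.12, -0.15], "angular": [0, 0, 0]},
  {"xyz": [-0.2, -0.14, -0.15], "angular": [0, 0, 0]},
], hand=1.0)

```text
clock: 35.1
position: [0.4471, 0.0537, 0.2001]
ee_rot: [0.708, 0.707, -0.0, 0.0]
ft_force: [1.2, -0.3, 0.9]
grip_width: 1.0
grasp_force: 0.0
```

Request:
carry_out([
  {"xyz": [-0.03, -0.015, 0], "angular": [0, 0, 0]},
  {"xyz": [-0.0525, -0.025, 0], "angular": [0, 0, 0]},
  {"xyz": [-0.0525, -0.025, 0], "angular": [0, 0, 0]},
  {"xyz": [-0.0525, -0.025, 0], "angular": [0, 0, 0]},
  {"xyz": [-0.0525, -0.025, 0], "angular": [0, 0, 0]},
], hand=0.6)

```text
clock: 35.6
position: [0.4242, 0.0036, 0.2004]
ee_rot: [0.707, 0.707, 0.0, 0.0]
ft_force: [0.5, 0.7, 1.1]
grip_width: 0.598
grasp_force: 0.0
```

```bash
python3 - <<'E'
from h import *;import pickle
snap('s15','side');snap('t15','top')
a=cv2.imread('pics/s15.png')[100:500,150:550];b=cv2.imread('pics/t15.png')[150:400,200:600]
cv2.imwrite('pics/v15.png',np.hstack([a,cv2.resize(b,(400,250)) if 0 else np.vstack([b,np.zeros((150,400,3),np.uint8)])]))
E
```

```text
35.6 [0.4242 0.0036 0.2004] [7.071e-01 7.071e-01 2.000e-04 0.000e+00] [0.5 0.7 1.1] 0.598 0.0
35.65 [0.4242 0.0036 0.2003] [ 7.070e-01  7.072e-01  2.000e-04 -1.000e-04] [-0.2  1.  -0.4] 0.602 0.0
```

View pics/v15.png

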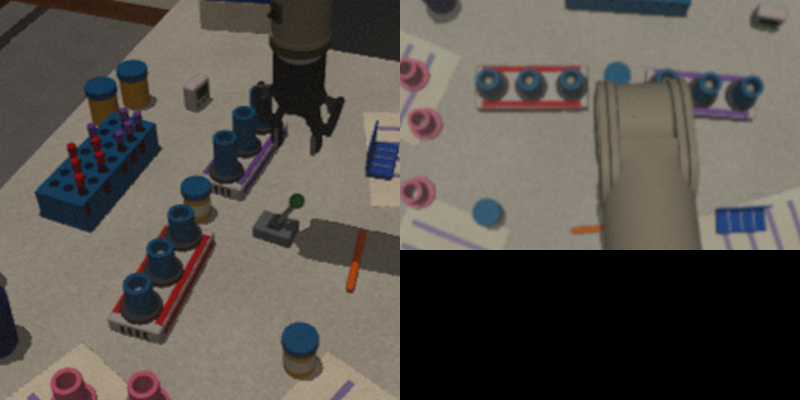

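Request:
carry_out([
  {"xyz": [-0.002, 0, 0.04], "angular": [0, 0, 0]},
  {"xyz": [-0.002, 0, 0.08], "angular": [0, 0, 0]},
  {"xyz": [-0.002, 0, 0.105], "angular": [0, 0, 0]},
  {"xyz": [-0.002, 0, 0.12], "angular": [0, 0, 0]},
  {"xyz": [-0.002, 0, 0.125], "angular": [0, 0, 0]},
  {"xyz": [-0.002, 0, 0.125], "angular": [0, 0, 0]},
])

```text
clock: 36.3
position: [0.4237, 0.0011, 0.0751]
ee_rot: [0.707, 0.707, -0.0, -0.001]
ft_force: [0.5, -0.7, 0.2]
grip_width: 0.598
grasp_force: 0.0
```

Request:
carry_out([
  {"xyz": [0, 0.01, 0], "angular": [0, 0, 0]},
  {"xyz": [0, 0.02, 0], "angular": [0, 0, 0]},
  {"xyz": [0, 0.03, 0], "angular": [0, 0, 0]},
  {"xyz": [0, 0.04, 0], "angular": [0, 0, 0]},
  {"xyz": [0, 0.05, 0], "angular": [0, 0, 0]},
  {"xyz": [0, 0.06, 0], "angular": [0, 0, 0]},
  {"xyz": [0, 0.07, 0], "angular": [0, 0, 0]},
  {"xyz": [0, 0.076, 0], "angular": [0, 0, 0]},
  {"xyz": [0, 0.08, 0], "angular": [0, 0, 0]},
  {"xyz": [0, 0.08, 0], "angular": [0, 0, 0]},
])

```text
clock: 37.3
position: [0.5043, 0.0005, 0.0753]
ee_rot: [0.708, 0.707, 0.0, -0.0]
ft_force: [0.6, 0.5, 0.0]
grip_width: 0.601
grasp_force: 0.0
```

Continue in small steps until the stop is felt.

Request:
carry_out([
  {"xyz": [0, 0.003, 0], "angular": [0, 0, 0]},
  {"xyz": [0, 0.006, 0], "angular": [0, 0, 0]},
  {"xyz": [0, 0.006, 0], "angular": [0, 0, 0]},
  {"xyz": [0, 0.006, 0], "angular": [0, 0, 0]},
])

```text
clock: 37.7
position: [0.5088, 0.0002, 0.0751]
ee_rot: [0.708, 0.706, -0.001, -0.001]
ft_force: [-4.6, -0.6, 2.3]
grip_width: 0.599
grasp_force: 2.6
```

Request:
carry_out([
  {"xyz": [0, 0.002, 0], "angular": [0, 0, 0]},
  {"xyz": [0, 0.002, 0], "angular": [0, 0, 0]},
  {"xyz": [0, 0.002, 0], "angular": [0, 0, 0]},
])

```text
clock: 38.0
position: [0.5091, 0.0002, 0.0748]
ee_rot: [0.708, 0.707, -0.002, -0.002]
ft_force: [-12.4, 0.0, 7.9]
grip_width: 0.602
grasp_force: 6.8
```

Request:
carry_out([
  {"xyz": [0, -0.004, 0], "angular": [0, 0, 0]},
  {"xyz": [0, -0.006, 0], "angular": [0, 0, 0]},
  {"xyz": [0, -0.006, 0], "angular": [0, 0, 0]},
  {"xyz": [0, -0.006, -0.03], "angular": [0, 0, 0]},
  {"xyz": [0, -0.006, -0.07], "angular": [0, 0, 0]},
  {"xyz": [0, -0.006, -0.11], "angular": [0, 0, 0]},
  {"xyz": [-0.02, -0.02, -0.15], "angular": [0, 0, 0]},
  {"xyz": [-0.05, -0.05, -0.17], "angular": [0, 0, 0]},
  {"xyz": [-0.09, -0.07, -0.17], "angular": [0, 0, 0]},
  {"xyz": [-0.13, -0.09, -0.17], "angular": [0, 0, 0]},
  {"xyz": [-0.17, -0.09, -0.17], "angular": [0, 0, 0]},
  {"xyz": [-0.21, -0.09, -0.17], "angular": [0, 0, 0]},
])

```text
clock: 39.2
position: [0.4211, -0.2116, 0.2461]
ee_rot: [0.708, 0.706, -0.0, 0.001]
ft_force: [1.2, 0.4, 0.4]
grip_width: 0.602
grasp_force: 0.0
```

```bash
python3 - <<'E'
from h import *
for n,nm in(('s16','side'),('t16','top')):
    c=snap(n,nm);h=cv2.cvtColor(c['img'],cv2.COLOR_RGB2HSV);m=cv2.inRange(h,(50,120,30),(80,255,255))
    k,l,st,ce=cv2.connectedComponentsWithStats(m)
    for i in range(1,k):
        if st[i][4]>8: print(nm,st[i].tolist(),at_z(ce[i],.092,*K[nm]).round(4))
print('expected on-tip x about', .42+.077)
E
```

```text
39.2 [ 0.4211 -0.2116  0.2461] [ 7.079e-01  7.063e-01 -3.000e-04  1.200e-03] [1.2 0.4 0.4] 0.602 0.0
side [255, 180, 9, 9, 54] [ 0.4957 -0.0052  0.092 ]
39.25 [ 0.4198 -0.2184  0.2454] [ 0.7104  0.7038 -0.0009  0.0013] [-2.4 -6.2 -1.5] 0.598 0.0
top [266, 176, 5, 5, 21] [ 0.4966 -0.0031  0.092 ]
expected on-tip x about 0.497
```

Request:
carry_out([
  {"xyz": [0, 0, 0], "angular": [0, 0, 0]},
  {"xyz": [0, 0, 0], "angular": [0, 0, 0]},
  {"xyz": [0, 0, 0], "angular": [0, 0, 0]},
  {"xyz": [0, 0, 0], "angular": [0, 0, 0]},
])

```text
clock: 39.7
position: [0.4217, -0.2087, 0.2455]
ee_rot: [0.707, 0.707, -0.0, 0.0]
ft_force: [0.1, -0.3, 0.0]
grip_width: 0.596
grasp_force: 0.0
```

```bash
python3 -c "
from workcell import *
o=get_obs();print(o['ft_force'],o['position']);print(hand_in())"
```

```text
[ 0.14791474 -0.28708279  0.01701399] [ 0.42173932 -0.20868756  0.24551399]
the job is handed in; nothing more can be done
None
```

All six sleeves are home on the correct heads (three long on the tall, three short on the short), the switch was then pushed fully on, and the job was handed in at about 40 s.

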